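# Step the parts box's cover round to the bearing

### The job

The bearing for the rotor is wanted next: by gently pushing the upright steel tab with a fingertip, turn the clear cover of the round parts box, either way round, until its opening stands squarely over the compartment with the ball bearing and has clicked home there. Push only the tab, without pinching it; leave the bearing and the other parts lying untouched in their compartments, and the things round the box where they are.

Things in the scene. Friction and masses are not known exactly. Their poses are not given: they have to be found in the camera images.
- parts_box: Round grey steel parts box, 180 mm diameter, 40 mm high, on a steel post screwed to the bench: underside 215 mm, inner floor 218 mm above the bench. Origin: centre of the post's foot at bench height, on the upright axis about which the cover turns. Inside, six equal compartments parted by thin walls; their middles lie at 0, 60, ... 300 degrees, anticlockwise from above, from the box's x axis.
- selector (a joint): Turning of the clear cover with its opening and tab, rad, positive anticlockwise from above, free up to 6.3 each way. At 0 the opening lies in the box's own +x direction. A spring roller on a star wheel clicks every 60 degrees (0, 1.047, 2.094, ...): let go, the cover is drawn to the nearest click and stays; a step takes 2 to 5 N at the tab, and past half-way it snaps to the next click.
- tab_mid (a point): Middle of the upright steel tab on the cover, 66 mm from the turning axis, straight across from the opening. The tab is a round-topped plate, 22 mm wide along the radius and 5 mm thick the way it moves, from the cover's top (258.5 mm above the bench) up to 293.5 mm; this point is 278.5 mm above the bench. Its foot is 26 mm long the way it moves, 2 mm thick.
- opening (a point): Middle of the only opening in the clear cover, 56 mm from the turning axis, at the height of the cover's top. The opening is a sector 52 degrees wide from 28 to 77 mm radius, edged in thin aluminium.
- bearing: Ball bearing, a ring 38 mm in diameter, 12 mm thick, lying flat on the floor of one of the compartments under the clear cover. Origin: centre of its underside.
- nut_big: Rusty hexagon nut, 29 mm over corners, 13 mm thick, in another compartment. Origin: centre of its underside.
- nut_m12: Bright hexagon nut, 21 mm over corners, 10 mm thick, in another compartment. Origin: centre of its underside.
- washer: Flat steel washer, 32 mm outside, 15 mm bore, 4 mm thick, in another compartment. Origin: centre of its underside.
- bolt_m10: Hexagon bolt, 57 mm long, in the compartment at 300 degrees. Origin: middle of its underside.
- rotor: Alternator rotor, 89 x 130 x 84 mm, lying on the bench on the right in front of the box. Origin: centre of its underside.
- oil_can: Red oil can with spout, 76 mm diameter, 160 mm high, standing on the bench near the drawer cabinet. Origin: centre of its underside.
- pocket0 (a point): Middle of the floor of the compartment at 0 degrees, 56 mm from the turning axis; the empty one, over which the opening stands at the start.
- pocket1 (a point): Middle of the floor of the compartment at 60 degrees, 56 mm from the turning axis; holds the bearing, the rusty nut, the bright nut or the washer.
- pocket2 (a point): Middle of the floor of the compartment at 120 degrees, 56 mm from the turning axis; holds the bearing, the rusty nut, the bright nut or the washer.
- pocket3 (a point): Middle of the floor of the compartment at 180 degrees, 56 mm from the turning axis; holds the bearing, the rusty nut, the bright nut or the washer.
- pocket4 (a point): Middle of the floor of the compartment at 240 degrees, 56 mm from the turning axis; holds the bearing, the rusty nut, the bright nut or the washer.
- pocket5 (a point): Middle of the floor of the compartment at 300 degrees, 56 mm from the turning axis; holds the bolt.
- cover: The clear flat cover itself, 180 mm diameter, 3 mm thick, its top 258.5 mm above the bench, without the tab. In its middle stands a cap nut, 14 mm in radius, up to 271 mm above the bench. Origin: on the turning axis at bench height; its own x axis points to the opening.
- tab: The upright steel tab on the cover (sizes at tab_mid). Origin: on the turning axis at bench height, x axis towards the opening, so the tab stands at x = -66 mm of this frame.

How it is judged (in metres and radians):
On the way:
1. a finger pushes the tab and the cover leaves the empty compartment (contact force between the fingers and tab above 0.2 N and horizontal distance between opening and pocket0 above 0.012 m).
At the end, for the whole second after the job is handed in: The cover is at rest with the middle of its opening within 6 mm of the middle of the compartment in which the ball bearing lies, and the bearing still lies on that compartment's floor (((horizontal distance between opening and pocket1 below 0.006 m and horizontal distance between bearing and pocket1 below 0.018 m) or (horizontal distance between opening and pocket2 below 0.006 m and horizontal distance between bearing and pocket2 below 0.018 m) or (horizontal distance between opening and pocket3 below 0.006 m and horizontal distance between bearing and pocket3 below 0.018 m) or (horizontal distance between opening and pocket4 below 0.006 m and horizontal distance between bearing and pocket4 below 0.018 m)) and velocity of joint selector between -0.05 and 0.05 rad/s and z of bearing in the frame of parts_box below 0.221 m); the robot touches nothing.
It fails at once if the cover is pushed or pressed (over 4 N) elsewhere than at its tab (contact force between any of the fingers, the arm and cover above 4 N).
It fails at once if the tab is pinched or pushed hard (over 15 N) (contact force between the fingers and tab above 15 N).
It fails at once if a part in the box is touched, lifted or carried (contact force between the fingers and bearing above 0.5 N or contact force between the fingers and nut_big above 0.5 N or contact force between the fingers and nut_m12 above 0.5 N or contact force between the fingers and washer above 0.5 N or contact force between the fingers and bolt_m10 above 0.5 N or distance of any of bearing, nut_big, nut_m12, washer, bolt_m10 from where it was at the start of the episode above 0.012 m).
It fails at once if a thing standing round the box is disturbed (distance of any of rotor, oil_can from where it was at the start of the episode above 0.015 m).
It also fails if it takes over 64 s, if anything falls off the work surface, if the arm or the gripper's body presses on something with over 40 N, if the wrist force passes 120 N, or if a joint passes its speed limit or range.

### The arm

A 6-joint arm with a two-finger parallel gripper is mounted at the origin on the work surface; the furniture and walls round the work are solid. World frame = base frame: x ahead of the robot, y to its left, z up, the work surface at z = 0. Lengths are in m, angles in degrees, forces in N, time in s.
With the tool pointing down it reaches from about 0.375 to 0.9 m from the base axis. Payload 3.1 kg.
Tool frame: the origin (TCP) lies at the very end of the fingers, on their centre line; the grasp point (between the pads) lies 19 mm behind it; z points along the fingers, y is the line along which they close (so a half turn about z gives the same grasp; the last joint's range is limited). The gripper opens to 87 mm and grips with 3 to 60 N. Pads are 19 mm wide; open, the fingers measure 117 mm over their backs; the gripper's body (75 mm by 190 mm) begins 51 mm behind the grasp point.
Start: joints at [56.236, 30.224, 82.088, -0, 67.689, -10.227], TCP at [0.25, 0.573, 0.223] pointing down, gripper open.
Joint ranges: [-176.69, 176.69], [-43.24, 126.21], [12.49, 139.97], [-82, 262], [0, 151.66], [-163.58, 163.58]. Speed limits (degrees/s): [159.86, 159.86, 180, 180, 180, 180].

### API

Orientations are given as a 3x3 rotation matrix whose columns are the frame's x, y, z axes.
In Python, from rig import bot gives the robot as it stands.
- The arm moves only by the tool move_arm, never from a script. Its argument "increments" is a list of rows, each an object with "xyz": the shift along the tool's x, y, z in mm, a list of three; "roll": the turn about the tool's z in rad; "grip": the opening in per cent of the stroke, from 0 (shut) to 100 (fully open). A call has 1 to 5 rows; each row shifts and turns the commanded pose from where the row before left it, along the tool's axes as they then stand; what a row does not reach is not made up. A row lasts 1/12 s, in which the tool goes at most 41.7 mm and 7.16 degrees, less where a joint would pass 70% of its speed; a pose out of reach is approached as far as the arm can. A call is refused whole if a number of a shift passes 41.7 or a number of a turn 0.125, either way. A call with a gripper value outside its range is refused whole. The fingers move at their own pace and stop on an object; the grip force is fixed at half the most. Time passes only in rows, so rows that do not move let the fingers close. It gives the time, the measured TCP pose, the force, the opening and the grip force at its end, in the units of the state.
- bot.read_state(): the state, without advancing time (a new reading comes with each control period).
- bot.capture(name): name is "side" or "top"; returns (picture, depth): 420x560x3 uint8, red, green, blue; 420x560 float32, m along the optical axis (not along the pixel's ray), 0 where there is no reading.
- bot.camera_model(name): a dict with "intrinsics" (3x3 intrinsics, pixels), "D" ([k1, k2, p1, p2, k3] as OpenCV has them; the pictures are not rectified), "rvec" (rotation vector, rad) and "tvec" (3), from world to camera coordinates, as OpenCV has them. Camera axes: x right, y down, z forward; pixel columns grow to the right and rows downward; lengths in m; the calibration is good to about 2 mm. A picture is of the moment at which its call begins. camera_model takes no time and is no camera call.
- bot.hand_in(): hands the job in; it is judged then, once.
Trained networks look in the newest picture that a camera, given by its name, has taken for a name from the list of things; names that differ only in an ending like _2 or _b are one class to them, and where a whole thing is asked for, a point or a joint stands for the part that bears it (a point fixed in the world has none). Each returns a list of dicts, best first, with "conf" (0 to 1); they miss things now and then, are a little off and sometimes report something else, mostly with a low value. They report only what shows in the picture. A call takes as long as a camera call.
- bot.spot_in(label, camera): "at" ([x, y, z] in m, in the coordinates of the camera as it stood for that picture, good to about 4 mm: the middle of the surface that is visible of it).
- bot.trace(label, camera): "mask" (420x560 bool, what is visible of it).
The state is a dict: "time_s": time; "joint_positions": joint angles; "qvel": joint speeds; "tau": joint torques, N m; "position": TCP position; "tcp_rot": TCP orientation; "force": force on the tool from outside, world axes, zero at the start; "moment": the same for the moment, N m; "opening": opening from 0.0 (shut) to 1.0 (fully open); "grasp_force": force on a finger pad.
Only numpy, scipy, OpenCV 4.12 (cv2) and the standard library are available. Lean on these libraries where they do the work, as an engineer would, in place of code of your own. Each camera call takes 0.05 s, during which the arm holds its last target. There are 200 camera calls.

## Working session

There is one attempt and no reset: what is moved stays moved. The work goes in short steps, Python scripts to look and compute and a tool call to move; the robot and the scene stay as the last step left them, time stands still between calls to the robot, and variables do not carry over. Pictures are saved under pics/ and viewed, at most 10 in all, crops included, and the job is handed in when it is done.

Besides the shell and the picture viewer there is one more tool, called after "Call:" as a command line: name --argument value ..., lists and objects as JSON in quotes. move_arm: Moves the arm, as the interface text tells. Its arguments: {"type":"object","properties":{"increments":{"type":"array"}},"required":["increments"]}

```bash
mkdir -p pics && cat > h.py <<'E'
import numpy as np, cv2
from rig import bot
def cam(n):
    m=bot.camera_model(n); R=cv2.Rodrigues(np.array(m["rvec"],float))[0]; return np.array(m["intrinsics"],float),np.array(m["D"],float),R,np.array(m["tvec"],float).ravel()
def w(n,p):
    K,D,R,t=cam(n); return R.T@(np.array(p)-t)
def proj(n,P):
    K,D,R,t=cam(n); return cv2.projectPoints(np.array(P,float).reshape(-1,1,3),cv2.Rodrigues(R)[0],t,K,D)[0].reshape(-1,2)
def ray(n,uv,z):
    K,D,R,t=cam(n); q=cv2.undistortPoints(np.array([[uv]],float),K,D).ravel(); d=R.T@np.array([q[0],q[1],1]); c=-R.T@t
    return c+d*(z-c[2])/d[2]
E
python3 - <<'E'
from h import *
for n in("top","side"):
    im,_=bot.capture(n); cv2.imwrite(f"pics/{n}0.png",im[:,:,::-1])
    for l in("parts_box","cover","tab_mid","bearing","nut_big","nut_m12","washer","bolt_m10","rotor","oil_can"):
        r=bot.spot_in(l,n); print(n,l,[(round(x["conf"],2),w(n,x["at"]).round(3).tolist()) for x in r[:2]])
s=bot.read_state();print(s["time_s"],s["position"],s["tcp_rot"],s["opening"])
E
```

```text
top parts_box [(0.83, [0.583, -0.058, 0.257]), (0.56, [0.582, -0.058, 0.252])]
top cover [(0.79, [0.587, -0.057, 0.253])]
top tab_mid [(0.65, [0.587, -0.058, 0.257])]
top bearing []
top nut_big [(0.29, [0.581, -0.053, 0.256])]
top nut_m12 []
top washer [(0.69, [0.583, -0.059, 0.259]), (0.47, [0.404, -0.247, 0.071])]
top bolt_m10 []
top rotor [(0.85, [0.403, -0.247, 0.071])]
top oil_can [(0.96, [0.313, -0.308, 0.058])]
side parts_box [(0.82, [0.571, -0.063, 0.258])]
side cover [(0.91, [0.579, -0.06, 0.261])]
side tab_mid [(0.91, [0.574, -0.066, 0.255])]
side bearing []
side nut_big []
side nut_m12 []
side washer []
side bolt_m10 []
side rotor [(0.83, [0.387, -0.261, 0.061]), (0.69, [0.568, -0.065, 0.258])]
side oil_can [(0.74, [0.536, -0.099, 0.267]), (0.72, [0.289, -0.32, 0.056])]
1.1 [0.24955526 0.5730231  0.22257035] [[-9.16792010e-01  3.99365009e-01  2.61922551e-05]
 [ 3.99365010e-01  9.16792006e-01  8.09054334e-05]
 [ 8.29794908e-06  8.46337251e-05 -9.99999996e-01]] 0.997381415146755
```

View pics/top0.png

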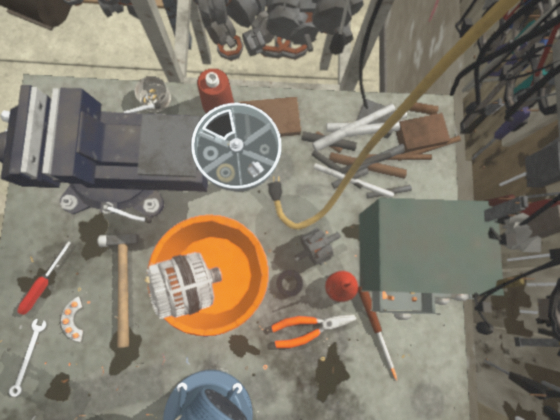

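View pics/side0.png

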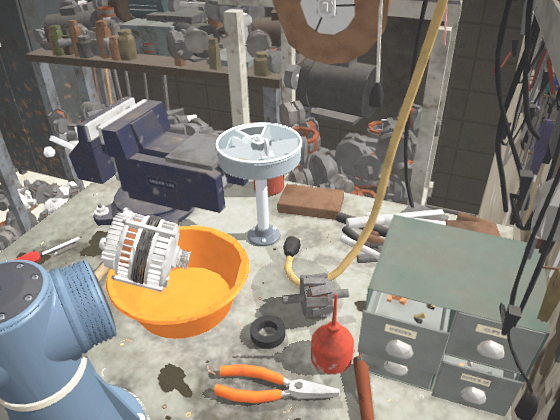

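The top view shows the box at about (236,146), the opening at about (218,125) and the tab opposite at about (257,168). I'll zoom in to identify the parts.

```bash
python3 - <<'E'
from h import *
im=cv2.imread("pics/top0.png")[96:196,184:290]; im=cv2.resize(im,None,fx=6,fy=6,interpolation=cv2.INTER_CUBIC)[:598]
cv2.imwrite("pics/z0.png",im)
r=bot.trace("cover","top")
m=r[0]["mask"].astype(np.uint8); c=max(cv2.findContours(m,0,2)[0],key=cv2.contourArea); e=cv2.fitEllipse(c); print(e, r[0]["conf"])
print(ray("top",e[0],.2585)); print(-cam("top")[2].T@cam("top")[3])
P=[ray("top",p[0],.2585) for p in c]; print(cv2.minEnclosingCircle(np.array(P,np.float32)[:,:2]))
E
```

```text
((235.6619110107422, 145.19436645507812), (83.85858917236328, 88.67406463623047), 89.70447540283203) 0.97
[ 0.58895838 -0.05448402  0.2585    ]
[ 0.29564979 -0.12210826  1.12035322]Traceback (most recent call last):
  File "<stdin>", line 7, in <module>
cv2.error: OpenCV(4.12.0) /io/opencv/modules/imgproc/src/shapedescr.cpp:201: error: (-215:Assertion failed) count >= 0 && (depth == CV_32F || depth == CV_32S) in function 'minEnclosingCircle'
```

View pics/z0.png

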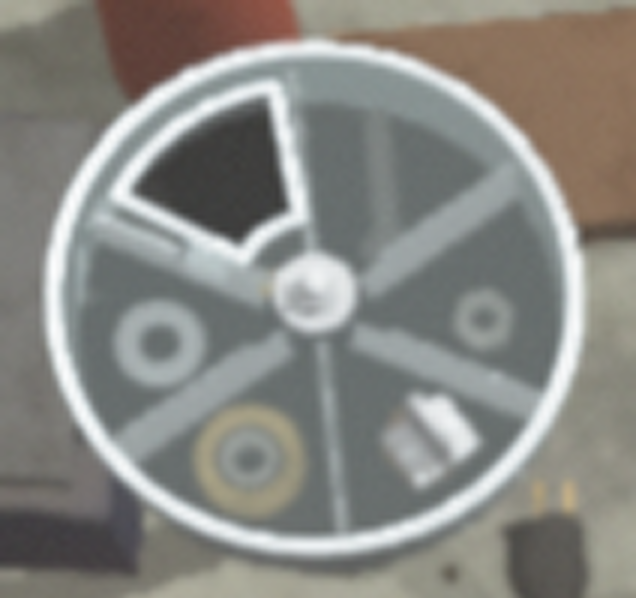

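The zoom shows the opening at upper left (0°). Going anticlockwise there is the washer at (160,343), then a 38 mm ring at (250,458), which is the bearing at 120°. The tab over the rusty nut is at (430,440), the small nut at (484,320), and the bolt at the top. So the cover must turn by +120°. Next I need exact positions and clearances.

```bash
cat >> h.py <<'E'
def cloud(n,d):
    K,D,R,t=cam(n); v,u=np.nonzero(d>0); q=cv2.undistortPoints(np.stack([u,v],1).astype(float).reshape(-1,1,2),K,D).reshape(-1,2); z=d[v,u]
    return (np.c_[q*z[:,None],z]-t)@R, u, v
E
python3 - <<'E'
from h import *
im,d=bot.capture("top"); P,u,v=cloud("top",d)
r=bot.trace("cover","top")[0]["mask"].astype(np.uint8)
c=max(cv2.findContours(r,0,1)[0],key=cv2.contourArea)
Q=np.array([ray("top",p[0],.2585) for p in c],np.float32)[:,None,:2]
print("circle",cv2.minEnclosingCircle(Q)); 
cc=np.array([ray("top",((u+.5)/6-.5+184,(v+.5)/6-.5+96),.2585)[:2] for u,v in [(118,193),(277,88),(303,215),(243,258)]])
nut=ray("top",(184+315/6,96+290/6),.271)[:2]; print("nut",nut)
for ce in (nut,np.array(cv2.minEnclosingCircle(Q)[0])):
    e=cc-ce; print(np.degrees(np.arctan2(e[:,1],e[:,0])).round(1),np.hypot(*e.T).round(3))
bp=ray("top",(184+250/6,96+458/6),.23)[:2]-nut; print("bearing",np.degrees(np.arctan2(bp[1],bp[0])),np.hypot(*bp))
for n in("top","side"):
    if n=="side": im,d=bot.capture("side"); P,u,v=cloud("side",d)
    s=(P[:,2]>.266)&(P[:,2]<.31)&(np.hypot(P[:,0]-nut[0],P[:,1]-nut[1])<.095)&(np.hypot(P[:,0]-nut[0],P[:,1]-nut[1])>.03)
    print(n,"tab pts",s.sum(),P[s].mean(0) if s.any() else 0,P[s].min(0) if s.any() else 0,P[s].max(0) if s.any() else 0)
# obstacles above z .2, coarse grid
    g={}
    for p in P[(P[:,2]>.2)&(P[:,2]<1.0)&(P[:,0]>.2)&(P[:,0]<.95)&(abs(P[:,1])<.5)]:
        k=tuple(np.floor(p[:2]*10).astype(int)); g[k]=max(g.get(k,0),round(float(p[2]),2))
    print({(int(a),int(b)):z for (a,b),z in sorted(g.items())})
E
```

```text
circle ((0.5908909440040588, -0.05464627966284752), 0.09121780097484589)
nut [ 0.58660474 -0.05707809]
[62.4 13.1 12.6 60. ] [0.08  0.08  0.033 0.031]
[64.4 12.1  9.7 65.4] [0.076 0.075 0.028 0.027]
bearing 154.51479906395207 0.05367557813504427
top tab pts 47 [ 0.53865717 -0.09605803  0.28459204] [ 0.53071198 -0.1028147   0.26899409] [ 0.54791232 -0.08802388  0.2936906 ]
{(2, -5): 0.21, (2, -4): 0.2, (2, 0): 0.23, (2, 1): 0.22, (3, -5): 0.21, (3, -4): 0.21, (3, -1): 0.2, (3, 0): 0.22, (3, 1): 0.22, (4, -5): 0.21, (4, -4): 0.21, (4, -1): 0.25, (5, -5): 0.21, (5, -4): 0.34, (5, -2): 0.29, (5, -1): 0.29, (5, 0): 0.26, (5, 1): 0.21, (5, 2): 0.27, (5, 3): 0.27, (5, 4): 0.2, (6, -5): 0.68, (6, -4): 0.68, (6, -2): 0.26, (6, -1): 0.26, (6, 0): 0.26, (6, 1): 0.21, (6, 2): 0.27, (6, 3): 0.27, (7, -5): 0.58, (7, -4): 0.5, (7, -3): 0.44, (8, -4): 0.39, (8, -3): 0.42, (9, -4): 0.26, (9, 1): 0.21, (9, 2): 0.2}
side tab pts 63 [ 0.53435984 -0.09847936  0.28027741] [ 0.52799197 -0.10521092  0.2660234 ] [ 0.54517167 -0.08898431  0.29213115]
{(2, -5): 0.21, (2, -4): 0.21, (2, 0): 0.23, (2, 1): 0.22, (3, -5): 0.21, (3, -4): 0.21, (3, -1): 0.21, (3, 0): 0.22, (3, 1): 0.22, (4, -5): 0.21, (4, -4): 0.21, (4, -1): 0.26, (5, -5): 0.21, (5, -4): 0.37, (5, -2): 0.29, (5, -1): 0.29, (5, 0): 0.26, (5, 1): 0.21, (5, 2): 0.27, (5, 3): 0.27, (5, 4): 0.21, (6, -4): 0.56, (6, -2): 0.26, (6, -1): 0.26, (6, 0): 0.26, (6, 1): 0.21, (6, 2): 0.27, (6, 3): 0.27, (7, -5): 0.56, (7, -4): 0.53, (7, -3): 0.52, (8, -4): 0.51, (8, -3): 0.51, (8, -2): 0.5, (8, -1): 0.5, (8, 0): 0.49, (9, -5): 0.51, (9, -4): 0.51, (9, -3): 0.5, (9, 0): 0.48, (9, 1): 0.47, (9, 2): 0.47}
```

```bash
cat >> h.py <<'E'
C=np.array([.588,-.056])
def tabpose(th,off,z,r=.066):   # finger pose behind the tab at angle th (deg)
    a=np.radians(th); return np.r_[C+r*np.array([np.cos(a),np.sin(a)])-off*np.array([-np.sin(a),np.cos(a)]),z,th+180]
def plan(targets,grip=0,pose=None):
    """targets: list of (x,y,z,yaw deg), one row each; prints the rows (tool down)."""
    s=bot.read_state(); R=np.array(s["tcp_rot"]); p=np.array(s["position"]); y=np.arctan2(R[1,0],R[0,0])
    if pose is not None: p=np.array(pose[:3]); y=np.radians(pose[3])
    for T in targets:
        d=np.array(T[:3])-p; c,q=np.cos(y),np.sin(y)
        X=np.array([c*d[0]+q*d[1], q*d[0]-c*d[1], -d[2]])*1000
        ry=(np.radians(T[3])-y+np.pi)%(2*np.pi)-np.pi
        print({"xyz":X.round(1).tolist(),"roll":round(float(-ry),3),"grip":grip}); p=np.array(T[:3]); y=np.radians(T[3])
def st():
    s=bot.read_state(); R=np.array(s["tcp_rot"]); print(s["time_s"],np.array(s["position"]).round(4),"yaw",np.degrees(np.arctan2(R[1,0],R[0,0])).round(1),"F",np.array(s["force"]).round(2),s["opening"])
E
python3 - <<'E'
from h import *
s=bot.read_state(); p=np.array(s["position"]); R=np.array(s["tcp_rot"]); y0=np.degrees(np.arctan2(R[1,0],R[0,0]))
e=tabpose(-142,.030,.36); print(e,y0)
A=np.r_[p,y0]; plan([A+(e-A)*k/20 for k in range(1,21)])
E
```

```text
[ 0.51752145 -0.07299333  0.36       38.        ] 156.4629884832242
{'xyz': [-25.2, -24.3, -6.9], 'roll': 0.103, 'grip': 0}
{'xyz': [-27.6, -21.5, -6.9], 'roll': 0.103, 'grip': 0}
{'xyz': [-29.6, -18.6, -6.9], 'roll': 0.103, 'grip': 0}
{'xyz': [-31.4, -15.4, -6.9], 'roll': 0.103, 'grip': 0}
{'xyz': [-32.8, -12.1, -6.9], 'roll': 0.103, 'grip': 0}
{'xyz': [-33.9, -8.6, -6.9], 'roll': 0.103, 'grip': 0}
{'xyz': [-34.6, -5.1, -6.9], 'roll': 0.103, 'grip': 0}
{'xyz': [-34.9, -1.5, -6.9], 'roll': 0.103, 'grip': 0}
{'xyz': [-34.9, 2.1, -6.9], 'roll': 0.103, 'grip': 0}
{'xyz': [-34.5, 5.7, -6.9], 'roll': 0.103, 'grip': 0}
{'xyz': [-33.7, 9.2, -6.9], 'roll': 0.103, 'grip': 0}
{'xyz': [-32.6, 12.7, -6.9], 'roll': 0.103, 'grip': 0}
{'xyz': [-31.1, 16.0, -6.9], 'roll': 0.103, 'grip': 0}
{'xyz': [-29.3, 19.1, -6.9], 'roll': 0.103, 'grip': 0}
{'xyz': [-27.2, 22.0, -6.9], 'roll': 0.103, 'grip': 0}
{'xyz': [-24.8, 24.7, -6.9], 'roll': 0.103, 'grip': 0}
{'xyz': [-22.1, 27.1, -6.9], 'roll': 0.103, 'grip': 0}
{'xyz': [-19.2, 29.2, -6.9], 'roll': 0.103, 'grip': 0}
{'xyz': [-16.0, 31.1, -6.9], 'roll': 0.103, 'grip': 0}
{'xyz': [-12.8, 32.6, -6.9], 'roll': 0.103, 'grip': 0}
```

Call:
move_arm --increments '[{"xyz":[-25,-24,-14],"roll":0.103,"grip":0},{"xyz":[-28,-21,-14],"roll":0.103,"grip":0},{"xyz":[-30,-19,-14],"roll":0.103,"grip":0},{"xyz":[-31,-15,-14],"roll":0.103,"grip":0},{"xyz":[-33,-12,-14],"roll":0.103,"grip":0}]'

```text
time_s: 1.72
position: [0.3177, 0.4106, 0.2932]
tcp_rot: [[-0.598, 0.802, 0.0], [0.802, 0.598, 0.0], [-0.0, 0.0, -1.0]]
force: [1.5, 0.3, 0.9]
opening: 0.703
grasp_force: 0.0
```

Call:
move_arm --increments '[{"xyz":[-34,-9,-14],"roll":0.103,"grip":0},{"xyz":[-35,-5,-14],"roll":0.103,"grip":0},{"xyz":[-35,-2,-14],"roll":0.103,"grip":0},{"xyz":[-35,2,-14],"roll":0.103,"grip":0},{"xyz":[-35,6,-11],"roll":0.103,"grip":0}]'

```text
time_s: 2.13
position: [0.3853, 0.2479, 0.3609]
tcp_rot: [[-0.125, 0.992, 0.002], [0.992, 0.125, 0.001], [0.0, 0.002, -1.0]]
force: [1.6, 0.3, 0.7]
opening: 0.327
grasp_force: 0.0
```

Call:
move_arm --increments '[{"xyz":[-34,9,0],"roll":0.103,"grip":0},{"xyz":[-33,13,0],"roll":0.103,"grip":0},{"xyz":[-31,16,0],"roll":0.103,"grip":0},{"xyz":[-29,19,0],"roll":0.103,"grip":0},{"xyz":[-27,22,0],"roll":0.103,"grip":0}]'

```text
time_s: 2.55
position: [0.4532, 0.0864, 0.3599]
tcp_rot: [[0.38, 0.925, 0.001], [0.925, -0.38, 0.0], [0.0, 0.001, -1.0]]
force: [0.8, -0.2, -0.5]
opening: 0.019
grasp_force: 0.0
```

Call:
move_arm --increments '[{"xyz":[-25,25,0],"roll":0.103,"grip":0},{"xyz":[-22,27,0],"roll":0.103,"grip":0},{"xyz":[-19,29,0],"roll":0.103,"grip":0},{"xyz":[-16,31,0],"roll":0.103,"grip":0},{"xyz":[-13,33,0],"roll":0.103,"grip":0}]'

```text
time_s: 2.97
position: [0.5214, -0.075, 0.3597]
tcp_rot: [[0.787, 0.617, 0.0], [0.617, -0.787, 0.0], [0.0, 0.0, -1.0]]
force: [0.9, -0.4, 0.3]
opening: 0.006
grasp_force: 0.0
```

Call:
move_arm --increments '[{"xyz":[0,0,0],"roll":0,"grip":0},{"xyz":[0,0,0],"roll":0,"grip":0}]'

```text
time_s: 3.13
position: [0.5215, -0.0751, 0.3591]
tcp_rot: [[0.785, 0.62, -0.001], [0.62, -0.785, 0.0], [-0.0, -0.001, -1.0]]
force: [-0.7, 0.2, -0.8]
opening: 0.004
grasp_force: 0.0
```

```bash
python3 - <<'E'
from h import *
st(); e=tabpose(-142,.030,.30); plan([e])
im,d=bot.capture("side"); cv2.imwrite("pics/s1.png",cv2.resize(im[60:260,180:400,::-1],None,fx=3,fy=3))
E
```

```text
3.1333 [ 0.5215 -0.0751  0.3591] yaw 38.3 F [-0.75  0.23 -0.75] 0.003835019826603971
{'xyz': [-1.8, -4.1, 59.1], 'roll': 0.005, 'grip': 0}
```

View pics/s1.png

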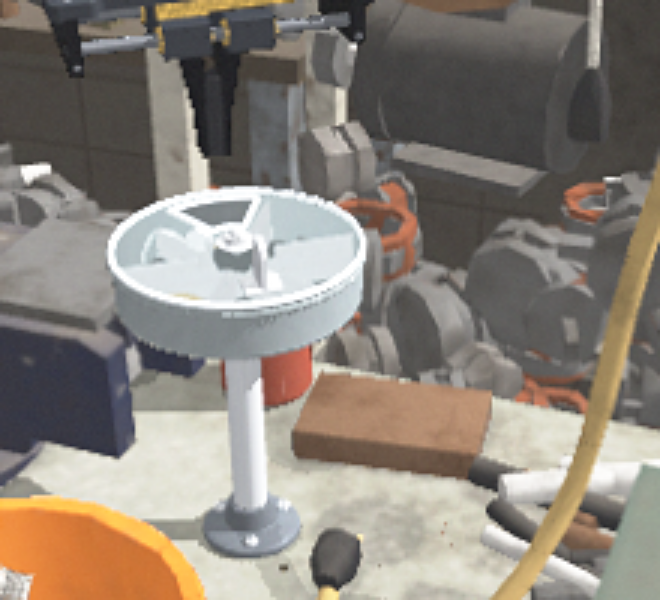

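The picture shows the closed fingers at (213,150), above and to the left of the tab at (260,265), with the space around them clear. Next I go down behind the tab and creep forward to contact.

Call:
move_arm --increments '[{"xyz":[-2,-4,25],"roll":0.005,"grip":0},{"xyz":[0,0,25],"roll":0,"grip":0},{"xyz":[0,0,20],"roll":0,"grip":0},{"xyz":[0,0,16],"roll":0,"grip":0},{"xyz":[0,0,0],"roll":0,"grip":0}]'

```text
time_s: 3.6
position: [0.5139, -0.069, 0.2706]
tcp_rot: [[0.785, 0.62, -0.007], [0.62, -0.785, 0.003], [-0.004, -0.007, -1.0]]
force: [-1.1, -0.3, 0.6]
opening: 0.007
grasp_force: 0.0
```

Call:
move_arm --increments '[{"xyz":[0,3,0],"roll":0,"grip":0},{"xyz":[0,3,0],"roll":0,"grip":0},{"xyz":[0,3,0],"roll":0,"grip":0},{"xyz":[0,2,0],"roll":0,"grip":0},{"xyz":[0,0,0],"roll":0,"grip":0}]'

```text
time_s: 4.02
position: [0.5248, -0.0807, 0.2746]
tcp_rot: [[0.787, 0.617, 0.002], [0.618, -0.787, -0.001], [0.001, 0.002, -1.0]]
force: [0.4, -1.1, -0.0]
opening: 0.003
grasp_force: 0.0
```

```bash
python3 - <<'E'
from h import *
st(); 
a,_=bot.capture("top"); b,_=bot.capture("side")
f=lambda i:cv2.resize(i[:,:,::-1],(390,390),interpolation=cv2.INTER_CUBIC)
cv2.imwrite("pics/c2.png",np.hstack([f(a[96:196,186:286]),f(b[80:190,205:315])]))
e=tabpose(-142,.0175,.273); plan([e])
print("start of the push, off .0175"); plan([tabpose(-142+3*k,.0175,.273) for k in range(1,4)],pose=e)
E
```

```text
4.0167 [ 0.5248 -0.0807  0.2746] yaw 38.1 F [ 0.36 -1.06 -0.01] 0.0034221212515939585
{'xyz': [-0.6, 2.7, 1.1], 'roll': 0.002, 'grip': 0}
start of the push, off .0175
{'xyz': [-0.8, 3.5, -0.0], 'roll': -0.052, 'grip': 0}
{'xyz': [-0.8, 3.5, -0.0], 'roll': -0.052, 'grip': 0}
{'xyz': [-0.8, 3.5, -0.0], 'roll': -0.052, 'grip': 0}
```

View pics/c2.png

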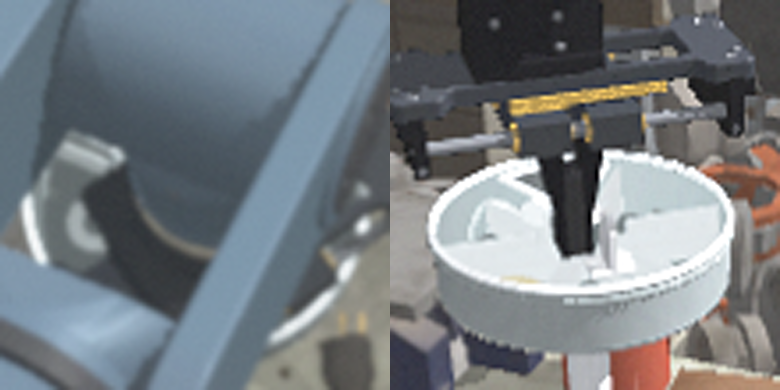

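The side view shows the fingertip at (577,250), just left of the tab at (605,230) and well placed. I'll push along the arc.

Call:
move_arm --increments '[{"xyz":[-1,2,1],"roll":0,"grip":0},{"xyz":[-0.6,2.5,0],"roll":-0.035,"grip":0},{"xyz":[-0.6,2.5,0],"roll":-0.035,"grip":0},{"xyz":[-0.6,2.5,0],"roll":-0.035,"grip":0},{"xyz":[-0.6,2.5,0],"roll":-0.035,"grip":0}]'

```text
time_s: 4.53
position: [0.5287, -0.0913, 0.2725]
tcp_rot: [[0.691, 0.722, -0.001], [0.722, -0.691, 0.001], [0.0, -0.001, -1.0]]
force: [-0.7, 1.7, 1.9]
opening: 0.003
grasp_force: 0.8
```

Call:
move_arm --increments '[{"xyz":[-0.6,2.5,0],"roll":-0.035,"grip":0},{"xyz":[-0.6,2.5,0],"roll":-0.035,"grip":0},{"xyz":[-0.6,2.5,0],"roll":-0.035,"grip":0},{"xyz":[-0.6,2.5,0],"roll":-0.035,"grip":0},{"xyz":[-0.6,2.5,0],"roll":-0.035,"grip":0}]'

```text
time_s: 4.95
position: [0.5359, -0.1012, 0.2724]
tcp_rot: [[0.555, 0.832, -0.002], [0.832, -0.555, 0.002], [0.0, -0.002, -1.0]]
force: [-1.8, 2.1, 1.5]
opening: 0.006
grasp_force: 1.0
```

```bash
python3 - <<'E'
from h import *
st(); 
for th in(-130,-124,-118): print(th,tabpose(th,.0175,.273))
b,d=bot.capture("side"); P,u,v=cloud("side",d)
r=np.hypot(P[:,0]-C[0],P[:,1]-C[1])
t=bot.trace("tab","side"); 
for x in t[:2]:
    m=x["mask"][v,u]&(P[:,2]>.266)&(P[:,2]<.296)&(r<.085)&(r>.045); q=np.median(P[m],0) if m.any() else None
    print(x["conf"],m.sum(),q, None if q is None else np.degrees(np.arctan2(q[1]-C[1],q[0]-C[0])))
E
```

```text
4.95 [ 0.5359 -0.1012  0.2724] yaw 56.3 F [-1.79  2.06  1.49] 0.006103173105369609
-130 [ 0.53217024 -0.09531015  0.273      50.        ]
-124 [ 0.53658511 -0.1009306   0.273      56.        ]
-118 [ 0.54156329 -0.10605879  0.273      62.        ]
0.55 13 [ 0.5410105  -0.11232284  0.2691205 ] -129.83785739575282
```

Call:
move_arm --increments '[{"xyz":[-0.6,2.5,0],"roll":-0.035,"grip":0},{"xyz":[-0.6,2.5,0],"roll":-0.035,"grip":0},{"xyz":[-0.6,2.5,0],"roll":-0.035,"grip":0},{"xyz":[-0.6,2.5,0],"roll":-0.035,"grip":0},{"xyz":[-0.6,2.5,0],"roll":-0.035,"grip":0}]'

```text
time_s: 5.47
position: [0.5452, -0.11, 0.2724]
tcp_rot: [[0.403, 0.915, -0.002], [0.915, -0.402, 0.001], [0.0, -0.002, -1.0]]
force: [-2.4, 2.2, 1.5]
opening: 0.006
grasp_force: 1.2
```

Call:
move_arm --increments '[{"xyz":[-0.6,2.5,0],"roll":-0.035,"grip":0},{"xyz":[-0.6,2.5,0],"roll":-0.035,"grip":0},{"xyz":[-0.6,2.5,0],"roll":-0.035,"grip":0},{"xyz":[0,0,0],"roll":0,"grip":0},{"xyz":[0,0,0],"roll":0,"grip":0}]'

```text
time_s: 5.88
position: [0.5523, -0.1151, 0.2724]
tcp_rot: [[0.306, 0.952, 0.0], [0.952, -0.306, -0.0], [-0.0, 0.0, -1.0]]
force: [-0.4, 0.6, 0.7]
opening: 0.004
grasp_force: 0.1
```

```bash
cat >> h.py <<'E'
def tab():
    b,d=bot.capture("side"); P,u,v=cloud("side",d); r=np.hypot(P[:,0]-C[0],P[:,1]-C[1])
    for x in bot.trace("tab","side")[:2]:
        m=x["mask"][v,u]&(P[:,2]>.266)&(P[:,2]<.296)&(r<.085)&(r>.045); q=np.median(P[m],0) if m.any() else None
        print("tab",x["conf"],m.sum(),q, None if q is None else np.degrees(np.arctan2(q[1]-C[1],q[0]-C[0])))
    return b
E
python3 - <<'E'
from h import *
st(); b=tab(); cv2.imwrite("pics/s3.png",cv2.resize(b[80:190,205:315,::-1],(550,550),interpolation=cv2.INTER_CUBIC))
for th in(-112,-108,-104): print(th,tabpose(th,.0175,.273))
E
```

```text
5.8833 [ 0.5523 -0.1151  0.2724] yaw 72.2 F [-0.43  0.63  0.73] 0.004340411949999633
tab 0.37 3 [ 0.55992309 -0.12621951  0.26818897] -111.7937482221858
-112 [ 0.54705025 -0.11063852  0.273      68.        ]
-108 [ 0.55096139 -0.11336193  0.273      72.        ]
-104 [ 0.55505298 -0.11580588  0.273      76.        ]
```

View pics/s3.png

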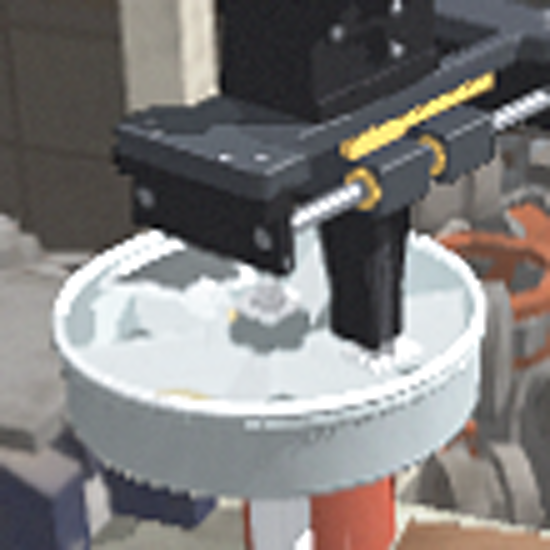

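The tip is at (370,345) with the tab's foot at (390,355), just behind it, and the force has dropped, so the cover is near half-way. I'll keep pushing.

Call:
move_arm --increments '[{"xyz":[-0.6,2.5,0],"roll":-0.035,"grip":0},{"xyz":[-0.6,2.5,0],"roll":-0.035,"grip":0},{"xyz":[-0.6,2.5,0],"roll":-0.035,"grip":0},{"xyz":[-0.6,2.5,0],"roll":-0.035,"grip":0},{"xyz":[-0.6,2.5,0],"roll":-0.035,"grip":0}]'

```text
time_s: 6.4
position: [0.5634, -0.1207, 0.2725]
tcp_rot: [[0.134, 0.991, -0.001], [0.991, -0.134, 0.0], [0.0, -0.001, -1.0]]
force: [-0.9, -0.5, 0.9]
opening: 0.006
grasp_force: 0.5
```

```bash
python3 - <<'E'
from h import *
st(); tab()
for th in(-100,-97): print(th,tabpose(th,.0175,.273))
print([tabpose(-100+2.5*k,.0175,.273).round(4).tolist() for k in (6,12,18)])
plan([tabpose(-97+2.5*k,.0175,.273) for k in range(0,4)])
E
```

```text
6.4 [ 0.5634 -0.1207  0.2725] yaw 82.3 F [-0.88 -0.48  0.91] 0.005609358418930969
-100 [ 0.55930508 -0.11795847  0.273      80.        ]
-97 [ 0.56258707 -0.11937533  0.273      83.        ]
[[0.5763, -0.1233, 0.273, 95.0], [0.5941, -0.124, 0.273, 110.0], [0.6115, -0.1201, 0.273, 125.0]]
{'xyz': [1.5, -1.7, -0.5], 'roll': -0.014, 'grip': 0}
{'xyz': [-0.7, 2.9, -0.0], 'roll': -0.044, 'grip': 0}
{'xyz': [-0.7, 2.9, -0.0], 'roll': -0.044, 'grip': 0}
{'xyz': [-0.7, 2.9, -0.0], 'roll': -0.044, 'grip': 0}
```

Call:
move_arm --increments '[{"xyz":[0.5,2.9,0],"roll":-0.06,"grip":0},{"xyz":[-0.4,2.9,0],"roll":-0.044,"grip":0},{"xyz":[-0.7,2.9,0],"roll":-0.044,"grip":0},{"xyz":[-0.7,2.9,0],"roll":-0.044,"grip":0},{"xyz":[-0.7,2.9,0],"roll":-0.044,"grip":0}]'

```text
time_s: 6.92
position: [0.5782, -0.1237, 0.2725]
tcp_rot: [[-0.101, 0.995, -0.0], [0.995, 0.101, -0.001], [-0.001, -0.0, -1.0]]
force: [-0.1, -1.3, 0.4]
opening: 0.006
grasp_force: 0.2
```

Call:
move_arm --increments '[{"xyz":[-0.7,2.9,0],"roll":-0.044,"grip":0},{"xyz":[-0.7,2.9,0],"roll":-0.044,"grip":0},{"xyz":[-0.7,2.9,0],"roll":-0.044,"grip":0}]'

```text
time_s: 7.17
position: [0.5873, -0.1245, 0.2726]
tcp_rot: [[-0.231, 0.973, 0.0], [0.973, 0.231, -0.001], [-0.001, 0.0, -1.0]]
force: [-0.9, -0.5, -0.5]
opening: 0.005
grasp_force: 0.2
```

```bash
python3 - <<'E'
from h import *
st(); b=tab(); cv2.imwrite("pics/s4.png",cv2.resize(b[80:190,205:315,::-1],(550,550),interpolation=cv2.INTER_CUBIC))
for th in(-80,-76): print(th,tabpose(th,.0175,.273))
E
```

```text
7.1667 [ 0.5873 -0.1245  0.2726] yaw 103.4 F [-0.93 -0.52 -0.49] 0.005221600268802997
tab 0.28 0 None None
-80 [  0.58222664  -0.12403615   0.273      100.        ]
-76 [  0.58698667  -0.12427315   0.273      104.        ]
```

View pics/s4.png

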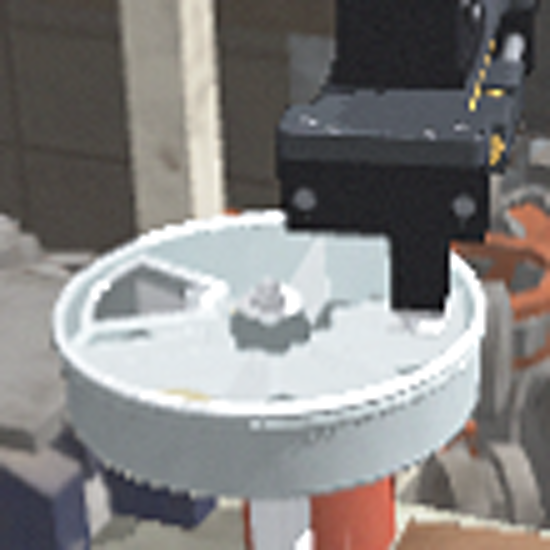

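The opening is now at (150,290), one click on, with the bearing showing at (185,395). Now the second click.

Call:
move_arm --increments '[{"xyz":[-0.7,2.9,0],"roll":-0.044,"grip":0},{"xyz":[-0.7,2.9,0],"roll":-0.044,"grip":0},{"xyz":[-0.7,2.9,0],"roll":-0.044,"grip":0},{"xyz":[-0.7,2.9,0],"roll":-0.044,"grip":0}]'

```text
time_s: 7.6
position: [0.5973, -0.1242, 0.2725]
tcp_rot: [[-0.398, 0.918, -0.004], [0.918, 0.398, -0.002], [0.0, -0.004, -1.0]]
force: [-3.2, -1.9, 1.3]
opening: 0.01
grasp_force: 1.7
```

Call:
move_arm --increments '[{"xyz":[-0.7,2.9,0],"roll":-0.044,"grip":0},{"xyz":[-0.7,2.9,0],"roll":-0.044,"grip":0},{"xyz":[-0.7,2.9,0],"roll":-0.044,"grip":0},{"xyz":[-0.7,2.9,0],"roll":-0.044,"grip":0}]'

```text
time_s: 7.93
position: [0.6096, -0.1217, 0.2725]
tcp_rot: [[-0.552, 0.834, -0.002], [0.834, 0.552, -0.002], [-0.001, -0.003, -1.0]]
force: [-1.8, -2.2, 1.3]
opening: 0.005
grasp_force: 1.5
```

```bash
python3 - <<'E'
from h import *
st(); b=tab(); cv2.imwrite("pics/s5.png",cv2.resize(b[80:190,205:315,::-1],(550,550),interpolation=cv2.INTER_CUBIC))
for th in(-60,-56,-52): print(th,tabpose(th,.0175,.273))
E
```

```text
7.9333 [ 0.6096 -0.1217  0.2725] yaw 123.5 F [-1.79 -2.21  1.28] 0.0052848834513653156
tab 0.72 17 [ 0.61254463 -0.10717941  0.27767262] -64.37854430377058
-60 [  0.60584456  -0.12190768   0.273      120.        ]
-56 [ 6.10398574e-01 -1.20502356e-01  2.73000000e-01  1.24000000e+02]
-52 [ 6.14843469e-01 -1.18782786e-01  2.73000000e-01  1.28000000e+02]
```

View pics/s5.png

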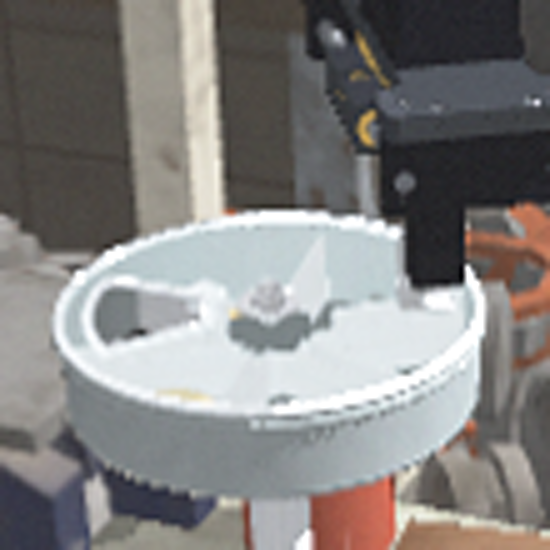

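The opening has moved round to (140,310), about a third of the second step. I'll push on.

Call:
move_arm --increments '[{"xyz":[-0.7,2.9,0],"roll":-0.044,"grip":0},{"xyz":[-0.7,2.9,0],"roll":-0.044,"grip":0},{"xyz":[-0.7,2.9,0],"roll":-0.044,"grip":0},{"xyz":[-0.7,2.9,0],"roll":-0.044,"grip":0},{"xyz":[0,0,0],"roll":0,"grip":0}]'

```text
time_s: 8.45
position: [0.6218, -0.1163, 0.2725]
tcp_rot: [[-0.689, 0.725, 0.001], [0.725, 0.689, -0.001], [-0.001, -0.0, -1.0]]
force: [-0.5, -0.5, -0.5]
opening: 0.003
grasp_force: 0.6
```

Call:
move_arm --increments '[{"xyz":[-0.7,2.9,0],"roll":-0.044,"grip":0},{"xyz":[-0.7,2.9,0],"roll":-0.044,"grip":0},{"xyz":[0,0,0],"roll":0,"grip":0},{"xyz":[0,0,0],"roll":0,"grip":0}]'

```text
time_s: 8.78
position: [0.6266, -0.1126, 0.2725]
tcp_rot: [[-0.749, 0.663, 0.0], [0.663, 0.749, 0.0], [0.0, 0.001, -1.0]]
force: [-0.6, -0.1, -0.3]
opening: 0.009
grasp_force: 0.3
```

```bash
python3 - <<'E'
from h import *
st(); b=tab(); cv2.imwrite("pics/s6.png",cv2.resize(b[80:190,205:315,::-1],(550,550),interpolation=cv2.INTER_CUBIC))
E
```

```text
8.7833 [ 0.6266 -0.1126  0.2725] yaw 138.5 F [-0.61 -0.06 -0.33] 0.008664372858546618
tab 0.56 9 [ 0.62616379 -0.10103808  0.26872617] -49.72315119414029
```

View pics/s6.png

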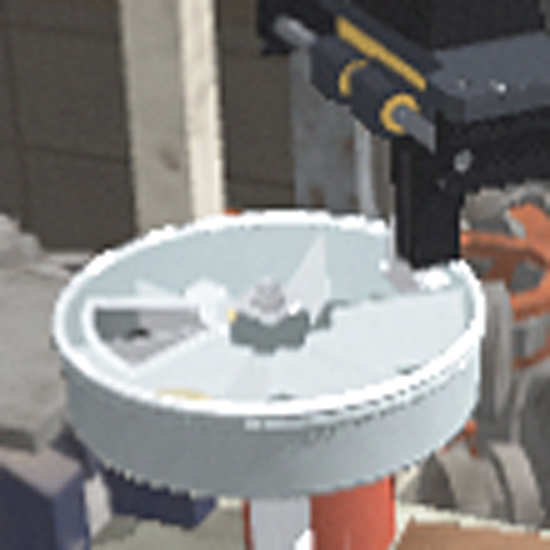

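The opening is at (150,330), about half-way. A little more pushing makes it snap, then I withdraw.

Call:
move_arm --increments '[{"xyz":[-0.7,2.9,0],"roll":-0.044,"grip":0},{"xyz":[-0.7,2.9,0],"roll":-0.044,"grip":0},{"xyz":[-0.7,2.9,0],"roll":-0.044,"grip":0},{"xyz":[-0.7,2.9,0],"roll":-0.044,"grip":0},{"xyz":[-0.7,2.9,0],"roll":-0.044,"grip":0}]'

```text
time_s: 9.3
position: [0.6381, -0.1031, 0.2726]
tcp_rot: [[-0.877, 0.481, 0.0], [0.481, 0.877, -0.0], [-0.0, 0.0, -1.0]]
force: [0.1, -0.1, -0.5]
opening: 0.003
grasp_force: 0.3
```

Call:
move_arm --increments '[{"xyz":[0,0,0],"roll":0,"grip":0},{"xyz":[0,0,0],"roll":0,"grip":0},{"xyz":[0,0,0],"roll":0,"grip":0},{"xyz":[0,-5,0],"roll":0,"grip":0},{"xyz":[0,-6,0],"roll":0,"grip":0}]'

```text
time_s: 9.72
position: [0.6325, -0.1128, 0.2726]
tcp_rot: [[-0.877, 0.481, -0.0], [0.481, 0.877, 0.0], [0.0, 0.0, -1.0]]
force: [-0.1, 0.2, -0.7]
opening: 0.003
grasp_force: 0.0
```

Call:
move_arm --increments '[{"xyz":[0,-3,-8],"roll":0,"grip":0},{"xyz":[0,0,-25],"roll":0,"grip":0},{"xyz":[0,0,-30],"roll":0,"grip":0},{"xyz":[0,0,-30],"roll":0,"grip":0},{"xyz":[0,0,0],"roll":0,"grip":0}]'

```text
time_s: 10.13
position: [0.6342, -0.1171, 0.3738]
tcp_rot: [[-0.876, 0.482, 0.013], [0.482, 0.876, -0.005], [-0.014, 0.002, -1.0]]
force: [1.5, -0.3, 1.8]
opening: 0.01
grasp_force: 0.0
```

```bash
python3 - <<'E'
from h import *
st(); b=tab(); a,_=bot.capture("top")
f=lambda i:cv2.resize(i[:,:,::-1],(390,390),interpolation=cv2.INTER_CUBIC)
cv2.imwrite("pics/c7.png",np.hstack([f(b[80:190,205:315]),f(a[96:196,186:286])]))
# predicted opening corners in the side crop for cover angles
for th in (-52,-22):
    Q=[[*(C+r*np.array([np.cos(x),np.sin(x)])),.2585] for x in np.radians([th+180-26,th+180+26]) for r in(.028,.077)]
    print(th,((proj("side",Q)-[205,80])*390/110).round().tolist())
E
```

```text
10.1333 [ 0.6342 -0.1171  0.3738] yaw 151.2 F [ 1.48 -0.29  1.76] 0.00978361098156631
tab 0.55 106 [ 0.64265161 -0.09192242  0.27851212] -33.316860189913015
-52 [[144.0, 213.0], [65.0, 208.0], [152.0, 231.0], [85.0, 259.0]]
-22 [[144.0, 224.0], [64.0, 239.0], [172.0, 237.0], [141.0, 276.0]]
```

View pics/c7.png

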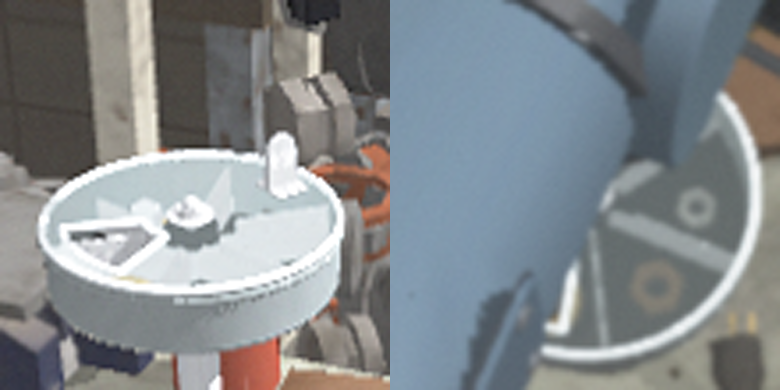

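The opening, at (110,245), is over the bearing compartment. However, the tab measures about -33° against the expected -22°, so the cover may still be settling. I'll clear the arm and re-measure.

Call:
move_arm --increments '[{"xyz":[0,-20,-20],"roll":0,"grip":0},{"xyz":[0,-30,-15],"roll":0,"grip":0},{"xyz":[0,0,0],"roll":0,"grip":0},{"xyz":[0,0,0],"roll":0,"grip":0},{"xyz":[0,0,0],"roll":0,"grip":0}]'

```text
time_s: 10.7
position: [0.6066, -0.1589, 0.3989]
tcp_rot: [[-0.876, 0.482, -0.003], [0.482, 0.876, 0.002], [0.003, 0.0, -1.0]]
force: [-0.2, -0.1, 0.4]
opening: 0.005
grasp_force: 0.0
```

```bash
cat >> h.py <<'E'
def tabang():
    b,d=bot.capture("side"); P,u,v=cloud("side",d); r=np.hypot(P[:,0]-C[0],P[:,1]-C[1])
    m=(P[:,2]>.266)&(P[:,2]<.296)&(r<.085)&(r>.045); q=np.median(P[m],0); print("tab",m.sum(),q.round(4),np.degrees(np.arctan2(q[1]-C[1],q[0]-C[0])).round(1)); return b
E
python3 - <<'E'
from h import *
st(); b=tabang(); tabang(); cv2.imwrite("pics/s8.png",b[:,:,::-1])
# compare the opening's bright rim with predictions for angles
g=cv2.GaussianBlur(b,(0,0),.7).astype(float).min(2)
def score(th):
    a=np.radians(th+180+np.linspace(-26,26,30)); rr=np.linspace(.028,.077,30)
    L=[(r,x) for x in (a[0],a[-1]) for r in rr]+[(.077,x) for x in a]+[(.028,x) for x in a]
    p=proj("side",[[*(C+r*np.array([np.cos(x),np.sin(x)])),.2585] for r,x in L]).astype(np.float32)
    return cv2.remap(g.astype(np.float32),p[:,:1],p[:,1:],1).mean()
print([(t,round(float(score(t)),1)) for t in range(-60,-8,3)])
E
```

```text
10.7 [ 0.6066 -0.1589  0.3989] yaw 151.2 F [-0.24 -0.12  0.41] 0.005428751472600296
tab 109 [ 0.6422 -0.0921  0.2788] -33.7
tab 107 [ 0.6417 -0.0918  0.2796] -33.7
[(-60, 216.7), (-57, 217.4), (-54, 217.5), (-51, 217.4), (-48, 217.6), (-45, 218.6), (-42, 221.8), (-39, 229.1), (-36, 238.0), (-33, 240.4), (-30, 233.1), (-27, 221.1), (-24, 211.4), (-21, 206.3), (-18, 206.1), (-15, 208.3), (-12, 209.4), (-9, 208.6)]
```

```bash
python3 - <<'E'
from h import *
def best(b,lo,hi):
    g=cv2.GaussianBlur(b,(0,0),.7).astype(np.float32).min(2)
    def score(th):
        a=np.radians(th+180+np.linspace(-26,26,30)); rr=np.linspace(.028,.077,30)
        L=[(r,x) for x in (a[0],a[-1]) for r in rr]+[(.077,x) for x in a]+[(.028,x) for x in a]
        p=proj("side",[[*(C+r*np.array([np.cos(x),np.sin(x)])),.2585] for r,x in L]).astype(np.float32)
        return cv2.remap(g,p[:,:1],p[:,1:],1).mean()
    return max((float(score(t)),float(t)) for t in np.arange(lo,hi,.5))
print(best(cv2.imread("pics/side0.png"),-170,-110),best(cv2.imread("pics/s8.png"),-60,-5)); tabang()
e=tabpose(-34,.034,.40); plan([e])
print(e); plan([tabpose(-34,.034,.273),tabpose(-34,.02,.273)],pose=e)
E
```

```text
(243.62815856933594, -141.5) (240.68399047851562, -34.0)
tab 109 [ 0.6419 -0.0924  0.2792] -34.0
{'xyz': [3.3, 40.6, -1.0], 'roll': 0.092, 'grip': 0}
[ 6.23703921e-01 -1.21094009e-01  4.00000000e-01  1.46000000e+02]
{'xyz': [0.0, 0.0, 127.0], 'roll': -0.0, 'grip': 0}
{'xyz': [-0.0, 14.0, -0.0], 'roll': -0.0, 'grip': 0}
```

The rim fit gives -141.5° at the start and -34° now. That is 107.5° of the 120°, so the cover is resting short of the click. I'll go back behind the tab and nudge it home.

Call:
move_arm --increments '[{"xyz":[3,40,0],"roll":0.092,"grip":0},{"xyz":[0,0,35],"roll":0,"grip":0},{"xyz":[0,0,35],"roll":0,"grip":0},{"xyz":[0,0,35],"roll":0,"grip":0},{"xyz":[0,0,22],"roll":0,"grip":0}]'

```text
time_s: 11.27
position: [0.622, -0.1207, 0.269]
tcp_rot: [[-0.83, 0.558, -0.006], [0.558, 0.83, 0.003], [0.007, -0.001, -1.0]]
force: [-0.9, 0.1, 0.0]
opening: 0.007
grasp_force: 0.0
```

Call:
move_arm --increments '[{"xyz":[0,0,0],"roll":0,"grip":0},{"xyz":[0,5,0],"roll":0,"grip":0},{"xyz":[0,5,0],"roll":0,"grip":0},{"xyz":[0,5,0],"roll":0,"grip":0},{"xyz":[0,0,0],"roll":0,"grip":0}]'

```text
time_s: 11.68
position: [0.6342, -0.1095, 0.2759]
tcp_rot: [[-0.829, 0.558, 0.005], [0.558, 0.83, -0.001], [-0.004, 0.002, -1.0]]
force: [0.2, 0.0, -1.0]
opening: 0.01
grasp_force: 0.0
```

```bash
python3 - <<'E'
from h import *
st(); tabang(); plan([tabpose(t,.0125,.273) for t in(-34,-31.5,-29,-26.5,-24,-21.5)])
E
```

```text
11.6833 [ 0.6342 -0.1095  0.2759] yaw 146.0 F [ 0.17  0.04 -0.98] 0.010037944122587903
tab 170 [ 0.6311 -0.107   0.284 ] -49.8
{'xyz': [1.9, 6.7, 2.6], 'roll': 0.001, 'grip': 0}
{'xyz': [-0.5, 2.9, -0.0], 'roll': -0.044, 'grip': 0}
{'xyz': [-0.5, 2.9, -0.0], 'roll': -0.044, 'grip': 0}
{'xyz': [-0.5, 2.9, -0.0], 'roll': -0.044, 'grip': 0}
{'xyz': [-0.5, 2.9, -0.0], 'roll': -0.044, 'grip': 0}
{'xyz': [-0.5, 2.9, -0.0], 'roll': -0.044, 'grip': 0}
```

Call:
move_arm --increments '[{"xyz":[1,3.5,2],"roll":0,"grip":0},{"xyz":[1,3.2,0],"roll":0,"grip":0},{"xyz":[-0.5,2.9,0],"roll":-0.044,"grip":0},{"xyz":[-0.5,2.9,0],"roll":-0.044,"grip":0},{"xyz":[0,0,0],"roll":0,"grip":0}]'

```text
time_s: 12.15
position: [0.6386, -0.0988, 0.2717]
tcp_rot: [[-0.875, 0.484, 0.0], [0.484, 0.875, 0.0], [-0.0, 0.0, -1.0]]
force: [0.5, -0.1, -0.3]
opening: 0.003
grasp_force: 0.0
```

Call:
move_arm --increments '[{"xyz":[-0.5,2.9,0],"roll":-0.044,"grip":0},{"xyz":[-0.5,2.9,0],"roll":-0.044,"grip":0},{"xyz":[0,0,0],"roll":0,"grip":0},{"xyz":[0,0,0],"roll":0,"grip":0}]'

```text
time_s: 12.48
position: [0.6418, -0.0946, 0.2716]
tcp_rot: [[-0.913, 0.407, -0.0], [0.407, 0.913, 0.0], [0.0, -0.0, -1.0]]
force: [-0.8, -0.4, 0.4]
opening: 0.005
grasp_force: 0.0
```

```bash
cat >> h.py <<'E'
def best(b,lo=-60,hi=-5):
    g=cv2.GaussianBlur(b,(0,0),.7).astype(np.float32).min(2)
    def score(th):
        a=np.radians(th+180+np.linspace(-26,26,30)); rr=np.linspace(.028,.077,30)
        L=[(r,x) for x in (a[0],a[-1]) for r in rr]+[(.077,x) for x in a]+[(.028,x) for x in a]
        p=proj("side",[[*(C+r*np.array([np.cos(x),np.sin(x)])),.2585] for r,x in L]).astype(np.float32)
        return cv2.remap(g,p[:,:1],p[:,1:],1).mean()
    return max((float(score(t)),float(t)) for t in np.arange(lo,hi,.5))
E
python3 - <<'E'
from h import *
st(); print(best(bot.capture("side")[0]))
plan([tabpose(t,.0125,.273) for t in(-24,-21.5,-19)])
E
```

```text
12.4833 [ 0.6418 -0.0946  0.2716] yaw 156.0 F [-0.76 -0.41  0.36] 0.005295912780167506
(230.4036407470703, -26.0)
{'xyz': [-1.1, 0.9, -1.4], 'roll': -0.001, 'grip': 0}
{'xyz': [-0.5, 2.9, -0.0], 'roll': -0.044, 'grip': 0}
{'xyz': [-0.5, 2.9, -0.0], 'roll': -0.044, 'grip': 0}
```

Call:
move_arm --increments '[{"xyz":[-1,1.5,0],"roll":-0.02,"grip":0},{"xyz":[-0.4,1.6,0],"roll":-0.03,"grip":0},{"xyz":[-0.4,1.6,0],"roll":-0.02,"grip":0},{"xyz":[0,0,0],"roll":0,"grip":0},{"xyz":[0,0,0],"roll":0,"grip":0}]'

```text
time_s: 12.95
position: [0.6454, -0.091, 0.2715]
tcp_rot: [[-0.94, 0.341, -0.0], [0.341, 0.94, -0.0], [0.0, -0.0, -1.0]]
force: [-0.7, 0.8, -0.6]
opening: 0.005
grasp_force: 0.0
```

```bash
python3 - <<'E'
from h import *
st(); print(best(bot.capture("side")[0]))
E
```

```text
12.95 [ 0.6454 -0.091   0.2715] yaw 160.1 F [-0.75  0.79 -0.57] 0.0047869619385792735
(232.96923828125, -23.0)
```

Call:
move_arm --increments '[{"xyz":[-0.2,1.5,0],"roll":-0.02,"grip":0},{"xyz":[0,0,0],"roll":0,"grip":0},{"xyz":[0,-5,0],"roll":0,"grip":0},{"xyz":[0,-7,0],"roll":0,"grip":0},{"xyz":[0,-5,0],"roll":0,"grip":0}]'

```text
time_s: 13.42
position: [0.6403, -0.1066, 0.2715]
tcp_rot: [[-0.947, 0.322, -0.0], [0.322, 0.947, -0.0], [0.0, -0.0, -1.0]]
force: [-0.1, 0.4, 0.7]
opening: 0.006
grasp_force: 0.0
```

Call:
move_arm --increments '[{"xyz":[0,0,-20],"roll":0,"grip":0},{"xyz":[0,0,-35],"roll":0,"grip":0},{"xyz":[0,0,-35],"roll":0,"grip":0},{"xyz":[0,-30,-15],"roll":0,"grip":0},{"xyz":[0,-30,0],"roll":0,"grip":0}]'

```text
time_s: 13.83
position: [0.6234, -0.1634, 0.3826]
tcp_rot: [[-0.948, 0.319, 0.01], [0.319, 0.948, -0.005], [-0.011, -0.001, -1.0]]
force: [1.1, -0.1, 0.5]
opening: 0.008
grasp_force: 0.0
```

Call:
move_arm --increments '[{"xyz":[0,0,0],"roll":0,"grip":0},{"xyz":[0,0,0],"roll":0,"grip":0},{"xyz":[0,0,0],"roll":0,"grip":0}]'

```text
time_s: 14.08
position: [0.6209, -0.1627, 0.376]
tcp_rot: [[-0.946, 0.323, -0.001], [0.323, 0.946, 0.001], [0.001, 0.001, -1.0]]
force: [0.3, 1.1, 0.5]
opening: 0.007
grasp_force: 0.0
```

```bash
python3 - <<'E'
from h import *
st(); b=tabang(); print(best(b)); print(best(tabang()))
E
```

```text
14.0833 [ 0.6209 -0.1627  0.376 ] yaw 161.2 F [0.27 1.07 0.48] 0.007079656509729092
tab 90 [ 0.6473 -0.0806  0.2793] -22.5
(229.98104858398438, -21.5)
tab 91 [ 0.6468 -0.0805  0.2797] -22.6
(230.00616455078125, -22.0)
```

```bash
python3 -c "
from rig import bot
print(bot.hand_in())"
```

```text
the job is handed in; nothing more can be done
None
```

I turned the cover about 120° anticlockwise by pushing only the tab. After I let go, its opening measured within about 1 mm of square over the bearing's compartment, and the arm was clear; I handed the job in, but no verdict came back.

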